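Find the lid that screws home on the bolt pot

TASK

One of the two orange lids on the desk belongs to the open white bolt pot in the yellow stand, but from outside you cannot tell which. Try them by screwing them on clockwise until you find the one that threads fully home, leave it fully screwed down on the pot, and leave the other lid lying on the desk. Do not knock the other things on the desk about.

Things in the scene. Friction and masses are not known exactly. Their poses are not given: they have to be found in the camera images.
- pot: White plastic pot of bolts, open, in a heavy yellow stand (foot 110 x 110 x 14 mm, collar 68 mm in diameter up to 31 mm); both are fixed to the desk and cannot turn. Origin: centre of the stand's underside, on the desk; z up. Pot body 56 mm in diameter up to the shoulder at 56 mm above the desk, then the threaded neck.
- pot_rim (a point): Centre of the pot's mouth, at its rim, 80 mm above the desk. The neck is 40 mm in diameter over the bare wall, 49 mm over the thread ribs.
- pot_thread (a point): On the pot's axis, at the upper ends of its four thread ribs, 77 mm above the desk. One rib starts on each of the pot's +x, +y, -x, -y directions, marked by four black bars on the stand's foot. From there it runs down clockwise, seen from above, 8.5 mm per quarter turn, over 130 deg. Ribs are 3 mm high.
- pot_home (a point): On the pot's axis, 60 mm above the desk: a lid whose origin is here is fully home (its inside rests on the rim). The right lid reaches home with its lugs 125 to 150 deg clockwise of the rib starts they came down behind: 35 to 150 deg of turn after first contact, least if the lugs are put on just short of the next rib starts.
- lid_a: Loose orange lid with 24 grip ribs, evenly spaced from its x axis, 60 mm in diameter, 24 mm high, 32 to 52 g, lying on the desk open side down. Origin: centre of its lower rim; z up. Inside 20 mm deep, 52 mm wide, with four thread lugs on its +x, +y, -x, -y directions (underside 5.5 mm above the lower rim), marked by four black bars on the top.
- lid_a_top (a point): Centre of lid_a's closed top, 24 mm above its origin. Put on the pot, either lid first rests with its lugs on the ribs, proud of home. The right lid, turned clockwise from above, comes down 8.5 mm per quarter turn until home. The wrong one has lugs too thick for the thread: it jams at the next rib starts, 3 mm or more proud of home, and lifts straight off.
- lid_b: The other loose orange lid: same look, size, mass, frame and possible behaviour as lid_a. Exactly one of the two fits the pot.
- lid_b_top (a point): Centre of lid_b's closed top, 24 mm above its origin.
- closed_pot: Bystander: loose closed pot, white with a black cap, 56 mm in diameter, 100 mm high. Origin at the centre of its underside.
- mouse: Bystander: loose white computer mouse, 105 x 60 x 32 mm. Origin at the centre of its underside.
- tape_roll: Bystander: loose yellow roll of tape lying flat, 84 mm in diameter, 24 mm high. Origin at the centre of its underside.
- screwdriver: Bystander: loose orange-handled screwdriver lying on the desk along its x axis, handle to -x. Origin near its middle.
- reader: Bystander: fixed fingerprint reader, black and silver, 90 x 58 x 41 mm. Origin at the centre of its underside.
There are look-alikes about, which are no part of the job. What is shaped like the lid_a but pink or turquoise is not meant.

How it is judged:
At the end, for the whole second after the job is handed in: One lid (only the one that fits can get there) is screwed fully home on the pot: within 1.5 mm of its home height, level (within 3.5 deg) and on the pot's axis (within 3 mm), at rest; the other lid lies at rest on the desk (origin lower than 30 mm) (((horizontal distance between lid_a and pot_home below 0.003 m and z of lid_a in the frame of pot_home between -0.002 and 0.0015 m and angle between lid_a's own z axis and vertical below 0.06 rad and linear speed of lid_a below 0.01 m/s and height (world z) of lid_b below 0.03 m and linear speed of lid_b below 0.02 m/s) or (horizontal distance between lid_b and pot_home below 0.003 m and z of lid_b in the frame of pot_home between -0.002 and 0.0015 m and angle between lid_b's own z axis and vertical below 0.06 rad and linear speed of lid_b below 0.01 m/s and height (world z) of lid_a below 0.03 m and linear speed of lid_a below 0.02 m/s))); the robot touches nothing.
It fails at once if the closed pot, mouse, tape roll or screwdriver is shifted by more than 30 mm (distance of any of closed_pot, mouse, tape_roll, screwdriver from where it was at the start of the episode above 0.03 m).
It also fails if it takes over 58 s, if anything falls off the work surface, if the arm or the gripper's body presses on something with over 40 N, if the wrist force passes 120 N, or if a joint passes its speed limit or range.

ROBOT

A 7-joint arm with a two-finger parallel gripper is mounted at the origin on the work surface. World frame = base frame: x ahead of the robot, y to its left, z up, the work surface at z = 0. Lengths are in m, angles in rad, forces in N, time in s.
With the tool pointing down it reaches from about 0.425 to 0.925 m from the base axis. Payload 6.8 kg.
Tool frame: the origin (TCP) lies at the very end of the fingers, on their centre line; the grasp point (between the pads) lies 19 mm behind it (bot.grasp_offset is the distance from the TCP to the grasp point, in m); z points along the fingers, y is the direction in which the jaws open and shut (so a half turn about z gives the same grasp; the last joint's range is limited). The gripper opens to 85 mm and grips with 20 to 120 N. Pads are 22 mm wide; open, the fingers measure 114 mm over their backs; the gripper's body (76 mm by 85 mm) begins 54 mm behind the grasp point. The pads swing forward as they close: fully open they stand 13 mm farther back than shut.
Start: joints at [1.123, 0.477, 0.022, 1.555, -0.011, 1.109, -0.083], TCP at [0.225, -0.636, 0.231] pointing down, gripper open.
Joint ranges: [-2.96, 2.96], [-0.34, 2.1], [-1.41, 1.46], [0.24, 2.44], [-1.37, 4.51], [0.17, 1.92], [-2.96, 2.96]. Speed limits (rad/s): [2.39, 2.39, 3.14, 3.14, 3.14, 3.14, 3.14].

INTERFACE

Orientations are given as a unit quaternion [w, x, y, z].
In Python, from station import monitor, cams, bot, finder gives the robot as it stands.
- The arm moves only by the tool jog_arm, never from a script. Its argument "plan" is a list of rows, each an object of numbers: "x", "y", "z": the shift along the tool's x, y, z as a fraction of full scale; "wx", "wy", "wz": the turn, a rotation vector about the tool's x, y, z as a fraction of full scale. A call has 1 to 12 rows; each row is the pose to reach, as a shift and turn from the pose measured when the call began, along the tool's axes at that moment, turning the shorter way round; what a row does not reach only later rows make up. Full scale, the value 1, is 20 cm for a shift and 180 degrees for a turn. A row lasts 1/12 s, in which the tool goes at most 41.7 mm and 7.16 degrees, less where a joint would pass 70% of its speed; a pose out of reach is approached as far as the arm can. A call with a number of a shift or a turn outside -1 to 1 is refused whole. A call with a gripper value outside its range is refused whole. "hand" is the opening, from -1 (shut) to 1 (fully open), set as the call begins (left out, the last holds). The fingers move at their own pace and stop on an object; "grip_force" is the grip in N (left out, the last holds). Time passes only in rows, so rows that repeat a pose let the fingers close. It gives the time, the measured TCP pose, the force and the opening at its end, in the units of the state.
- monitor.get_obs(): the state, without advancing time (a new reading comes with each control period).
- cams.read_camera(name): name is "scene" or "top" or "wrist"; returns the picture (420x560x3 uint8, red, green, blue); there is no depth.
- cams.get_calibration(name): a dict with "fx", "fy", "cx", "cy" (pixels), "extrinsics" (4x4, takes a point from world to camera coordinates). Camera axes: x right, y down, z forward; pixel columns grow to the right and rows downward; lengths in m; the calibration is good to about 2 mm. A picture is of the moment at which its call begins: read the wrist's pose just before it. get_calibration takes no time and is no camera call; for the wrist camera it gives the pose at the moment of the call.
- bot.hand_in(): hands the job in, once; it reports no verdict.
Trained networks look in the newest picture that a camera, given by its name, has taken for a name from the list of things; names that differ only in an ending like _2 or _b are one class to them, and where a whole thing is asked for, a point or a joint stands for the part that bears it (a point fixed in the world has none). Each returns a list of dicts, best first, with "confidence" (0 to 1); they miss things now and then, are a little off and sometimes report something else, mostly with a low value. They report only what shows in the picture. A call takes as long as a camera call. They do not tell look-alikes from the thing itself.
- finder.find_in(camera, target): "bbox" ([left, top, width, height] in pixels, round what is visible of it).
- finder.place_of(camera, target): "location" ([column, row] in pixels: a listed point, or the origin of a listed thing).
The state is a dict: "t": time; "q": joint angles; "joint_vel": joint speeds; "joint_torque": joint torques, N m; "eef_pos": TCP position; "tool_rot": TCP orientation; "contact_force": force on the tool from outside, world axes, zero at the start; "torque": the same for the moment, N m; "gripper_width": opening from 0.0 (shut) to 1.0 (fully open).
Only numpy, scipy, OpenCV 4.12 (cv2) and the standard library are available. Lean on these libraries where they do the work, as an engineer would, in place of code of your own. Each camera call takes 0.05 s, during which the arm holds its last target. There are 200 camera calls.

## Working session

There is one attempt and no reset: what is moved stays moved. The work goes in short steps, Python scripts to look and compute and a tool call to move; the robot and the scene stay as the last step left them, time stands still between calls to the robot, and variables do not carry over. Pictures are saved under pics/ and viewed, about 8 in all and at most 12, crops included, and the job is handed in when it is done.

Besides the shell and the picture viewer there is one more tool, called after "Emit:" in YAML: its name, and indented under it one key for each argument. jog_arm: Moves the arm, as the interface text tells. Shift numbers are shares of 20 cm and turn numbers shares of 180 degrees, none past 1 either way. Its arguments: {"type":"object","properties":{"plan":{"type":"array","items":{"type":"object","properties":{"x":{"type":"number","minimum":-1,"maximum":1},"y":{"type":"number","minimum":-1,"maximum":1},"z":{"type":"number","minimum":-1,"maximum":1},"wx":{"type":"number","minimum":-1,"maximum":1},"wy":{"type":"number","minimum":-1,"maximum":1},"wz":{"type":"number","minimum":-1,"maximum":1}}}},"hand":{"type":"number"},"grip_force":{"type":"number"}},"required":["plan"]}

```bash
mkdir -p pics; ls; cat > h.py <<'E'
import numpy as np,cv2
from station import monitor,cams,bot,finder
def save(cam,name):
    im=cams.read_camera(cam); cv2.imwrite(f'pics/{name}.png',im[:,:,::-1]); return im
def ray(c,u,v,z):
    T=np.array(c['extrinsics']);R=T[:3,:3];o=-R.T@T[:3,3]
    d=R.T@np.array([(u-c['cx'])/c['fx'],(v-c['cy'])/c['fy'],1]); return o+d*(z-o[2])/d[2]
def proj(c,p):
    T=np.array(c['extrinsics']);q=T[:3,:3]@np.array(p)+T[:3,3];return c['fx']*q[0]/q[2]+c['cx'],c['fy']*q[1]/q[2]+c['cy']
E
python3 - <<'E'
from h import *
np.set_printoptions(precision=4,suppress=True)
o=monitor.get_obs();print(o['t'],o['eef_pos'],o['tool_rot'],o['contact_force'])
a=save('top','top0');b=save('scene','scene0')
for n in['top','scene']:
    c=cams.get_calibration(n);T=np.array(c['extrinsics']);print(n,c['fx'],-T[:3,:3].T@T[:3,3])
c=cams.get_calibration('top')
for t,z in[('lid_a_top',.024),('pot_rim',.08),('closed_pot',0),('mouse',0),('tape_roll',0),('screwdriver',.01),('reader',0)]:
    for r in finder.place_of('top',t): print(t,np.round(r['location']),round(r['confidence'],2),ray(c,*r['location'],z))
E
```

```text
pics
0.0 [ 0.2248 -0.6358  0.2303] [-0.0009  0.9856  0.1691 -0.0002] [-0.551   1.0504  0.477 ]
top 473.6636508125437 [ 0.3426 -0.0621  1.2956]
scene 463.5403836865312 [ 0.9371 -0.5724  1.097 ]
lid_a_top [350. 270.] 0.88 [ 0.3886 -0.2051  0.024 ]
lid_a_top [392. 239.] 0.81 [ 0.4677 -0.3206  0.024 ]
lid_a_top [347. 230.] 0.8 [ 0.4943 -0.2022  0.024 ]
lid_a_top [298. 149.] 0.29 [ 0.7252 -0.0788  0.024 ]
pot_rim [269. 238.] 0.62 [0.4725 0.0047 0.08  ]
closed_pot [240. 150.] 0.57 [0.737  0.0856 0.    ]
mouse [176. 150.] 0.91 [0.7429 0.2676 0.    ]
tape_roll [302. 149.] 0.84 [ 0.7314 -0.0899  0.    ]
screwdriver [346. 153.] 0.55 [ 0.7128 -0.2132  0.01  ]
reader [407. 152.] 0.65 [ 0.7123 -0.3854  0.    ]
```

View pics/top0.png

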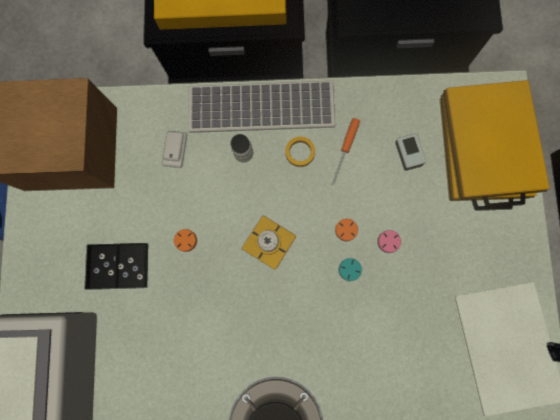

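View pics/scene0.png

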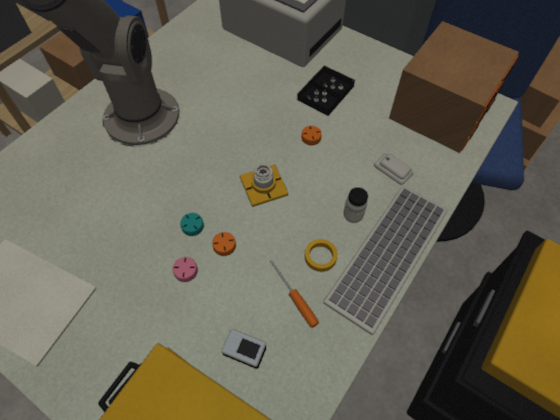

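Candidates in the top picture are orange lids at (185,240) and (347,230). The pink one (389,241) and turquoise one (350,270) are look-alikes. The pot is at (269,241). I'll start with the right orange lid and check it with the wrist camera.

```bash
cat >> h.py <<'E'
from scipy.spatial.transform import Rotation as Ro
def pose():
    o=monitor.get_obs();q=o['tool_rot'];return np.array(o['eef_pos']),Ro.from_quat([q[1],q[2],q[3],q[0]]),o
def down(th): # th: world angle (deg) of tool x, tool pointing down
    t=np.radians(th);return Ro.from_matrix(np.array([[np.cos(t),np.sin(t),0],[np.sin(t),-np.cos(t),0],[0,0,-1]]))
def jog(p,th):
    P,R,o=pose();s=R.inv().apply(np.array(p)-P)/.2;w=(R.inv()*down(th)).as_rotvec()/np.pi
    print('jog',np.round(s,4),np.round(w,4),'j7',round(o['q'][6],3))
def yaw():
    P,R,o=pose();x=R.as_matrix()[:,0];return np.degrees(np.arctan2(x[1],x[0]))
E
python3 - <<'E'
from h import *
np.set_printoptions(precision=4,suppress=True)
im=cv2.imread('pics/top0.png');c=cams.get_calibration('top')
hsv=cv2.cvtColor(im,cv2.COLOR_BGR2HSV);m=cv2.inRange(hsv,(3,140,120),(14,255,255))
n,l,s,ce=cv2.connectedComponentsWithStats(m)
for i in range(1,n):
    if s[i,4]>30: print(s[i],ce[i],ray(c,*ce[i],.02))
w=cams.get_calibration('wrist');T=np.array(w['extrinsics']);P,R,o=pose()
print('cam in tool',R.inv().apply(-T[:3,:3].T@T[:3,3]-P),'fx',w['fx'],w['cx'],w['cy']);print((T[:3,:3]@R.as_matrix()))
print('yaw',yaw(),'q',o['q'])
for th in(0,20,45,90): jog([.46,-.2,.2],th)
E
```

```text
[342 119  17  33 247] [350.3482 134.4251] [ 0.7639 -0.2273  0.02  ]
[336 219  22  22 354] [346.2316 229.3898] [ 0.497  -0.2018  0.02  ]
[174 229  22  22 347] [184.6225 239.7896] [0.4825 0.2369 0.02  ]
cam in tool [ 0.0746 -0.0003 -0.1438] fx 302.77354283832966 280.93168218092814 209.49591577980797
[[ 0.0003  1.      0.0006]
 [-0.9575  0.0005 -0.2886]
 [-0.2886 -0.0005  0.9575]]
yaw 19.465837397674143 q [ 1.1229  0.477   0.0224  1.5555 -0.0115  1.1093 -0.0831]
jog [ 1.8351 -1.6655  0.1564] [-0.     -0.      0.1081] j7 -0.083
jog [ 1.8351 -1.6655  0.1564] [-0.    -0.    -0.003] j7 -0.083
jog [ 1.8351 -1.6655  0.1564] [-0.     -0.     -0.1419] j7 -0.083
jog [ 1.8351 -1.6655  0.1564] [-0.     -0.     -0.3919] j7 -0.083
```

Emit:
jog_arm:
  plan:
    - {"x": 0.95,"y": -0.85,"z": 0.08}
    - {"x": 0.95,"y": -0.85,"z": 0.08}
    - {"x": 0.95,"y": -0.85,"z": 0.08}
    - {"x": 0.95,"y": -0.85,"z": 0.08}
    - {"x": 0.95,"y": -0.85,"z": 0.08}
    - {"x": 0.95,"y": -0.85,"z": 0.08}
    - {"x": 0.95,"y": -0.85,"z": 0.08}
  hand: 1

```text
invalid input at $.plan[0]: expected keys x, y, z, wx, wy, wz
```

Emit:
jog_arm:
  plan:
    - {"x": 0.88,"y": -0.81,"z": 0.08}
    - {"x": 0.88,"y": -0.81,"z": 0.08}
    - {"x": 0.88,"y": -0.81,"z": 0.08}
    - {"x": 0.88,"y": -0.81,"z": 0.08}
    - {"x": 0.88,"y": -0.81,"z": 0.08}
    - {"x": 0.88,"y": -0.81,"z": 0.08}
    - {"x": 0.88,"y": -0.81,"z": 0.08}
    - {"x": 0.88,"y": -0.81,"z": 0.08}
    - {"x": 0.88,"y": -0.81,"z": 0.08}

```text
invalid input at $.plan[0]: expected keys x, y, z, wx, wy, wz
```

```bash
python3 - <<'E'
from h import *
np.set_printoptions(precision=4,suppress=True)
P,R,o=pose();print(o['t'],P,yaw(),o['q'])
c=cams.get_calibration('wrist');im=save('wrist','w1')
for t,z in[('lid_a_top',.024),('pot_rim',.08)]:
    for r in finder.place_of('wrist',t): print(t,np.round(r['location']),round(r['confidence'],2),ray(c,*r['location'],z))
hsv=cv2.cvtColor(im,cv2.COLOR_RGB2HSV);m=cv2.inRange(hsv,(3,140,100),(14,255,255))
n,l,s,ce=cv2.connectedComponentsWithStats(m)
for i in range(1,n):
    if s[i,4]>100: print(s[i],ce[i],ray(c,*ce[i],.022))
E
```

```text
0.45 [ 0.225  -0.6364  0.2312] 19.465837397674143 [ 1.1229  0.477   0.0224  1.5555 -0.0115  1.1093 -0.0831]
```

View pics/w1.png

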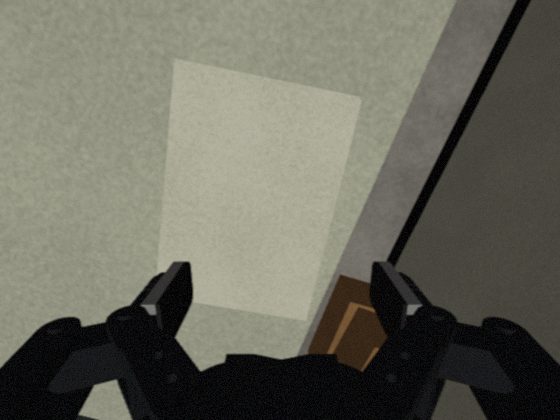

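The move was refused because every row needs all six keys. The picture shows only the paper sheet and the gripper fingers, which cover the lower half. I'll send the move again with all keys.

Emit:
jog_arm:
  plan:
    - {"x": 0.95,"y": -0.85,"z": 0.08,"wx": 0,"wy": 0,"wz": 0}
    - {"x": 0.95,"y": -0.85,"z": 0.08,"wx": 0,"wy": 0,"wz": 0}
    - {"x": 0.95,"y": -0.85,"z": 0.08,"wx": 0,"wy": 0,"wz": 0}
    - {"x": 0.95,"y": -0.85,"z": 0.08,"wx": 0,"wy": 0,"wz": 0}
    - {"x": 0.95,"y": -0.85,"z": 0.08,"wx": 0,"wy": 0,"wz": 0}
    - {"x": 0.95,"y": -0.85,"z": 0.08,"wx": 0,"wy": 0,"wz": 0}
    - {"x": 0.95,"y": -0.85,"z": 0.08,"wx": 0,"wy": 0,"wz": 0}
  hand: 1

```text
t: 1.18
eef_pos: [0.352, -0.4054, 0.2151]
tool_rot: [-0.002, 0.985, 0.174, 0.001]
contact_force: [0.1, 0.5, 0.3]
gripper_width: 1.002
```

```bash
python3 - <<'E'
from h import *
P,R,o=pose();print(o['t'],P,yaw(),o['q']);jog([.43,-.19,.2],20);jog([.43,-.19,.2],45)
E
```

```text
1.1833 [ 0.35201587 -0.40538361  0.21512505] 20.029101097662494 [ 0.80972163  0.27200093 -0.0811969   1.89807737  0.02196156  0.97367753
 -0.50209485]
jog [ 0.735 -0.878  0.08 ] [-0.0009 -0.0008  0.0002] j7 -0.502
jog [ 0.735 -0.878  0.08 ] [-0.0007 -0.001  -0.1387] j7 -0.502
```

Emit:
jog_arm:
  plan:
    - {"x": 0.73,"y": -0.88,"z": 0.08,"wx": 0,"wy": 0,"wz": 0}
    - {"x": 0.73,"y": -0.88,"z": 0.08,"wx": 0,"wy": 0,"wz": 0}
    - {"x": 0.73,"y": -0.88,"z": 0.08,"wx": 0,"wy": 0,"wz": 0}
    - {"x": 0.73,"y": -0.88,"z": 0.08,"wx": 0,"wy": 0,"wz": 0}
    - {"x": 0.73,"y": -0.88,"z": 0.08,"wx": 0,"wy": 0,"wz": 0}
    - {"x": 0.73,"y": -0.88,"z": 0.08,"wx": 0,"wy": 0,"wz": 0}
    - {"x": 0.73,"y": -0.88,"z": 0.08,"wx": 0,"wy": 0,"wz": 0}
    - {"x": 0.73,"y": -0.88,"z": 0.08,"wx": 0,"wy": 0,"wz": 0}

```text
t: 1.85
eef_pos: [0.4296, -0.1886, 0.2002]
tool_rot: [-0.002, 0.984, 0.176, 0.001]
contact_force: [-0.3, -1.0, 0.6]
gripper_width: 0.999
```

```bash
cat > look.py <<'E'
from h import *
import sys
np.set_printoptions(precision=4,suppress=True)
P,R,o=pose();print(o['t'],P,yaw(),o['q'],o['gripper_width'],o['contact_force'])
c=cams.get_calibration('wrist');im=save('wrist',sys.argv[1]);np.save('pics/cal.npy',c,allow_pickle=True)
for t,z in[('lid_a_top',.024),('pot_rim',.08)]:
    for r in finder.place_of('wrist',t): print(t,np.round(r['location']),round(r['confidence'],2),ray(c,*r['location'],z))
hsv=cv2.cvtColor(im,cv2.COLOR_RGB2HSV);m=cv2.inRange(hsv,(3,140,90),(14,255,255))
n,l,s,ce=cv2.connectedComponentsWithStats(m)
for i in range(1,n):
    if s[i,4]>100: print(s[i],ce[i],ray(c,*ce[i],.022))
E
python3 look.py w2
```

```text
1.85 [ 0.4296 -0.1886  0.2002] 20.26996355554917 [ 0.4916  0.1873 -0.2329  2.0522  0.0496  0.9067 -0.9849] 0.9987284206128095 [-0.2515 -0.9561  0.6344]
lid_a_top [322. 131.] 0.66 [ 0.5026 -0.2055  0.024 ]
lid_a_top [404. 197.] 0.66 [ 0.4692 -0.3153  0.024 ]
lid_a_top [288. 224.] 0.63 [ 0.396  -0.2082  0.024 ]
pot_rim [73. 75.] 0.65 [0.4733 0.0069 0.08  ]
[ 291  102   58   61 2518] [319.9674 132.1227] [ 0.5009 -0.2041  0.022 ]
```

View pics/w2.png

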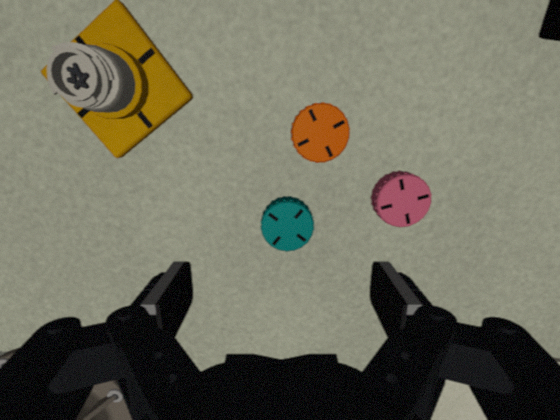

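The wrist picture shows the orange lid at (320,132), the turquoise one at (288,224), pink at (402,199), and the pot mouth at (75,75). The foot bars are near (147,55), (144,119) and (82,112). Next I'll measure the angles from these.

```bash
cat > meas.py <<'E'
from h import *
def bars(im,c,cen,z,r0,r1,mask_center_r=None,thr=60):
    """dark pixels in annulus r0..r1 (m) around world centre, at height z -> angle mod 90"""
    x,y=np.meshgrid(np.arange(-r1,r1,.0005),np.arange(-r1,r1,.0005));
    T=np.array(c['extrinsics']);pts=np.stack([x+cen[0],y+cen[1],np.full_like(x,z)],-1)@T[:3,:3].T+T[:3,3]
    u=(c['fx']*pts[...,0]/pts[...,2]+c['cx']).astype('f4');v=(c['fy']*pts[...,1]/pts[...,2]+c['cy']).astype('f4')
    rect=cv2.remap(im,u,v,cv2.INTER_LINEAR)
    r=np.hypot(x,y);mx=rect.max(2)
    k=(mx<thr)&(r>r0)&(r<r1)
    a=np.arctan2(y,x)[k];rr=r[k]
    return rect,np.degrees(np.angle(np.exp(4j*a).sum()))/4,k,np.stack([x[k],y[k]],1)
E
python3 - <<'E'
from meas import *
np.set_printoptions(precision=4,suppress=True)
im=cv2.cvtColor(cv2.imread('pics/w2.png'),cv2.COLOR_BGR2RGB);c=np.load('pics/cal.npy',allow_pickle=True).item()
rect,a,k,p=bars(im,c,[.501,-.2045],.024,.006,.026)
print('lid',a,k.sum()); n,l,s,ce=cv2.connectedComponentsWithStats(k.astype('u1'))
B=[(s[i,4],ce[i]*.0005-.026+[.501,-.2045]) for i in range(1,n) if s[i,4]>20];print(B);print(np.mean([b[1] for b in B],0))
cv2.imwrite('pics/a.png',rect)
rect,a,k,p=bars(im,c,[.473,.006],.014,.036,.055)
n,l,s,ce=cv2.connectedComponentsWithStats(k.astype('u1'))
for i in range(1,n):
    if s[i,4]>20:
        yy,xx=np.where(l==i);q=np.stack([xx,yy],1)*.0005-.055; w,V=np.linalg.eigh(np.cov(q.T));d=V[:,1]
        print(s[i,4],q.mean(0)+[.473,.006],'dir',np.degrees(np.arctan2(d[1],d[0])),np.sqrt(w))
cv2.imwrite('pics/b.png',rect)
R=[cv2.resize(cv2.imread('pics/a.png'),(380,380)),cv2.resize(rect[:,:,::-1],(380,380))];cv2.imwrite('pics/ab.png',np.hstack(R))
E
```

```text
lid -42.88158612553787 345
[(np.int32(81), array([ 0.4865, -0.2195])), (np.int32(94), array([ 0.5151, -0.2184])), (np.int32(90), array([ 0.4855, -0.191 ])), (np.int32(80), array([ 0.5138, -0.19  ]))]
[ 0.5002 -0.2047]
245 [ 0.4483 -0.0291] dir 57.89445808075687 [0.0013 0.004 ]
287 [ 0.51   -0.0163] dir 146.0602140909714 [0.0014 0.0042]
199 [0.4341 0.0341] dir 140.07940348747584 [0.0014 0.003 ]
805 [0.4661 0.0471] dir -162.96699892300256 [0.0034 0.0057]
119 [0.5002 0.0485] dir 73.07851190895572 [0.0012 0.0021]
34 [0.4496 0.0538] dir 55.45137939795821 [0.0006 0.0012]
89 [0.4824 0.058 ] dir 138.30281860816862 [0.0009 0.0027]
```

View pics/ab.png

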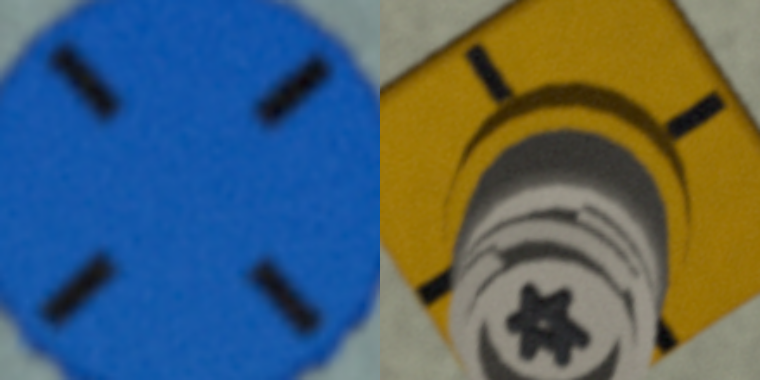

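The rectified crops are red/blue swapped. They show the chosen orange lid with its four bars, and the pot with its foot bars. From these, the lid is at (0.5002,-0.2047) with lugs at 47° mod 90, and the pot is at about (0.473,0.008) with rib starts at about 56° mod 90.

```bash
python3 - <<'E'
from h import *
jog([.5002,-.2047,.08],50);jog([.5002,-.2047,.0],50)
E
```

```text
jog [0.313  0.1853 0.6009] [-0.0005 -0.0009 -0.1672] j7 -0.985
jog [0.312  0.1862 1.0008] [-0.0005 -0.0009 -0.1672] j7 -0.985
```

Emit:
jog_arm:
  plan:
    - {"x": 0.313,"y": 0.185,"z": 0.6,"wx": 0,"wy": -0.001,"wz": -0.167}
    - {"x": 0.313,"y": 0.185,"z": 0.6,"wx": 0,"wy": -0.001,"wz": -0.167}
    - {"x": 0.313,"y": 0.185,"z": 0.6,"wx": 0,"wy": -0.001,"wz": -0.167}
    - {"x": 0.313,"y": 0.185,"z": 0.6,"wx": 0,"wy": -0.001,"wz": -0.167}
    - {"x": 0.313,"y": 0.185,"z": 0.6,"wx": 0,"wy": -0.001,"wz": -0.167}
    - {"x": 0.313,"y": 0.185,"z": 0.7,"wx": 0,"wy": -0.001,"wz": -0.167}
    - {"x": 0.313,"y": 0.185,"z": 0.8,"wx": 0,"wy": -0.001,"wz": -0.167}
    - {"x": 0.313,"y": 0.185,"z": 0.88,"wx": 0,"wy": -0.001,"wz": -0.167}
    - {"x": 0.313,"y": 0.185,"z": 0.95,"wx": 0,"wy": -0.001,"wz": -0.167}
    - {"x": 0.313,"y": 0.185,"z": 1.0,"wx": 0,"wy": -0.001,"wz": -0.167}
    - {"x": 0.313,"y": 0.185,"z": 1.0,"wx": 0,"wy": -0.001,"wz": -0.167}
    - {"x": 0.313,"y": 0.185,"z": 1.0,"wx": 0,"wy": -0.001,"wz": -0.167}

```text
t: 3.0
eef_pos: [0.5001, -0.2052, 0.0008]
tool_rot: [-0.0, 0.907, 0.421, -0.0]
contact_force: [0.8, -0.9, 0.7]
gripper_width: 1.003
```

Emit:
jog_arm:
  plan:
    - {"x": 0,"y": 0,"z": 0,"wx": 0,"wy": 0,"wz": 0}
    - {"x": 0,"y": 0,"z": 0,"wx": 0,"wy": 0,"wz": 0}
    - {"x": 0,"y": 0,"z": 0,"wx": 0,"wy": 0,"wz": 0}
    - {"x": 0,"y": 0,"z": 0,"wx": 0,"wy": 0,"wz": 0}
    - {"x": 0,"y": 0,"z": 0,"wx": 0,"wy": 0,"wz": 0}
    - {"x": 0,"y": 0,"z": 0,"wx": 0,"wy": 0,"wz": 0}
  hand: -1
  grip_force: 50

```text
t: 3.5
eef_pos: [0.5007, -0.2058, 0.0025]
tool_rot: [0.0, 0.907, 0.421, 0.0]
contact_force: [-2.3, 0.1, 10.5]
gripper_width: 0.681
```

```bash
python3 look.py w3
```

```text
3.5 [ 0.5007 -0.2058  0.0025] 49.781511384355106 [ 0.4691  0.5988 -0.2465  2.0144  0.2637  0.5577 -0.6629] 0.6814348467714043 [-2.2548  0.0982 10.5172]
lid_a_top [281. 288.] 0.95 [ 0.5011 -0.2061  0.024 ]
lid_a_top [125. 410.] 0.8 [ 0.391  -0.2086  0.024 ]
[  216   221   130   120 11311] [280.6415 281.2779] [ 0.5025 -0.2039  0.022 ]
```

View pics/w3.png

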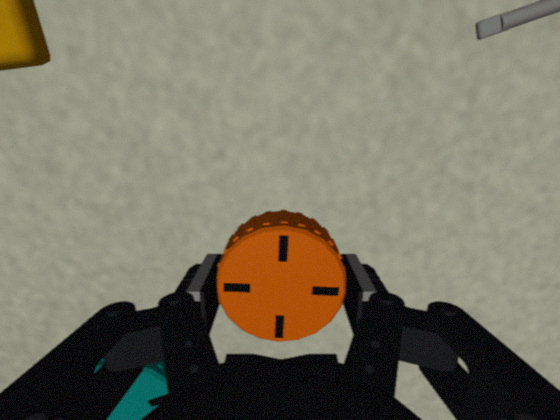

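The lid is gripped squarely, with its top centred at (281,284) and its bars along the tool axes. The turquoise lid is clear of the fingers. I'll lift it and look down at the pot.

```bash
python3 - <<'E'
from h import *
jog([.5002,-.2047,.15],50);jog([.473,-.1,.19],89)
E
```

```text
jog [ 0.0024 -0.0049 -0.7375] [ 0.0002  0.     -0.0012] j7 -0.663
jog [ 0.3143 -0.4466 -0.9378] [ 2.000e-04  1.000e-04 -2.179e-01] j7 -0.663
```

Emit:
jog_arm:
  plan:
    - {"x": 0,"y": 0,"z": -0.2,"wx": 0,"wy": 0,"wz": 0}
    - {"x": 0,"y": 0,"z": -0.4,"wx": 0,"wy": 0,"wz": 0}
    - {"x": 0,"y": 0,"z": -0.6,"wx": 0,"wy": 0,"wz": 0}
    - {"x": 0.1,"y": -0.15,"z": -0.75,"wx": 0,"wy": 0,"wz": -0.04}
    - {"x": 0.2,"y": -0.3,"z": -0.94,"wx": 0,"wy": 0,"wz": -0.08}
    - {"x": 0.314,"y": -0.447,"z": -0.94,"wx": 0,"wy": 0,"wz": -0.12}
    - {"x": 0.314,"y": -0.447,"z": -0.94,"wx": 0,"wy": 0,"wz": -0.16}
    - {"x": 0.314,"y": -0.447,"z": -0.94,"wx": 0,"wy": 0,"wz": -0.19}
    - {"x": 0.314,"y": -0.447,"z": -0.94,"wx": 0,"wy": 0,"wz": -0.218}
    - {"x": 0.314,"y": -0.447,"z": -0.94,"wx": 0,"wy": 0,"wz": -0.218}
    - {"x": 0.314,"y": -0.447,"z": -0.94,"wx": 0,"wy": 0,"wz": -0.218}
    - {"x": 0.314,"y": -0.447,"z": -0.94,"wx": 0,"wy": 0,"wz": -0.218}

```text
t: 4.65
eef_pos: [0.4728, -0.1002, 0.1906]
tool_rot: [0.001, 0.714, 0.7, 0.0]
contact_force: [-0.4, -0.9, -0.3]
gripper_width: 0.685
```

```bash
cat > pot.py <<'E'
from meas import *
import sys
np.set_printoptions(precision=4,suppress=True)
name=sys.argv[1];im=cv2.cvtColor(cv2.imread(f'pics/{name}.png'),cv2.COLOR_BGR2RGB);c=np.load('pics/cal.npy',allow_pickle=True).item()
c0=np.array([.473,.008])
rect,a,k,p=bars(im,c,c0,.014,.034,.055)
n,l,s,ce=cv2.connectedComponentsWithStats(k.astype('u1'));L=[]
for i in range(1,n):
    if s[i,4]>60:
        yy,xx=np.where(l==i);q=np.stack([xx,yy],1)*.0005-.055; w,V=np.linalg.eigh(np.cov(q.T));d=V[:,1]
        print(s[i,4],q.mean(0)+c0,'dir',np.degrees(np.arctan2(d[1],d[0]))%90,np.sqrt(w))
P,R,o=pose()
for h in (.02,.024,.026): # lid in the hand: top height below the lifted TCP
    z=P[2]+h
    cen=P[:2].copy()
    for _ in range(3):
        r2,a2,k2,p2=bars(im,c,cen,z,.006,.026);n,l,s,ce=cv2.connectedComponentsWithStats(k2.astype('u1'))
        B=np.array([ce[i]*.0005-.026 for i in range(1,n) if s[i,4]>40]);cen=cen+B.mean(0) if len(B)==4 else cen
    print('h',h,len(B),'cen in tool',R.inv().apply(np.r_[cen,P[2]]-P)[:2],'lugs',a2%90,'r',np.hypot(*(B-B.mean(0)).T))
cv2.imwrite('pics/'+name+'p.png',np.hstack([cv2.resize(rect[:,:,::-1],(380,380)),cv2.resize(r2[:,:,::-1],(380,380))]))
E
python3 look.py w4; python3 pot.py w4
```

```text
4.65 [ 0.4728 -0.1002  0.1906] 88.83886438698842 [ 0.5292  0.2524 -0.5162  2.0174  0.1578  0.9088 -0.091 ] 0.6852035962184843 [-0.3777 -0.9056 -0.2767]
lid_a_top [281. 286.] 0.94 [ 0.472  -0.2117  0.024 ]
lid_a_top [275. 361.] 0.85 [ 0.4625 -0.3194  0.024 ]
pot_rim [278.  71.] 0.68 [0.4736 0.009  0.08  ]
[  217   211   129   131 11753] [280.4067 279.1458] [ 0.4711 -0.2043  0.022 ]
[ 490  269   70   43 1364] [527.2243 290.4326] [ 0.7599 -0.2249  0.022 ]
259 [ 0.4494 -0.0284] dir 56.26139876169523 [0.0011 0.0048]
276 [ 0.5094 -0.0165] dir 56.358127238626906 [0.0012 0.0046]
231 [0.4363 0.0321] dir 56.26757551637618 [0.0012 0.004 ]
220 [0.4979 0.0447] dir 57.09438684047277 [0.0012 0.0039]
h 0.02 4 cen in tool [-0.0017  0.0009] lugs 86.34013318945605 r [0.0202 0.0203 0.0204 0.0203]
h 0.024 4 cen in tool [0.0007 0.001 ] lugs 86.31613169489586 r [0.02   0.0198 0.0198 0.0199]
h 0.026 4 cen in tool [0.0019 0.001 ] lugs 86.34550273762136 r [0.0195 0.0196 0.0196 0.0195]
```

View pics/w4.png

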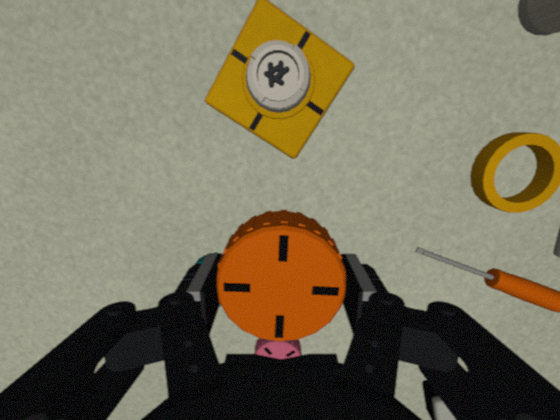

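The pot is seen from above at (278,73), with all four foot bars visible. That puts its centre at (0.4733,0.0082) and its rib starts at 56.4°. The held lid's lugs are at 86.3°, which is 60° clockwise of the rib starts, as I wanted. Next I'll move over the pot.

```bash
python3 - <<'E'
from h import *
jog([.4723,.009,.095],88.84);jog([.4723,.009,.075],88.84)
E
```

```text
jog [ 0.5457 -0.0133  0.4766] [0.0001 0.0002 0.0005] j7 -0.09
jog [ 0.5458 -0.0133  0.5766] [0.0001 0.0002 0.0005] j7 -0.09
```

Emit:
jog_arm:
  plan:
    - {"x": 0.18,"y": -0.013,"z": 0,"wx": 0,"wy": 0,"wz": 0}
    - {"x": 0.36,"y": -0.013,"z": 0.1,"wx": 0,"wy": 0,"wz": 0}
    - {"x": 0.546,"y": -0.013,"z": 0.2,"wx": 0,"wy": 0,"wz": 0}
    - {"x": 0.546,"y": -0.013,"z": 0.35,"wx": 0,"wy": 0,"wz": 0}
    - {"x": 0.546,"y": -0.013,"z": 0.45,"wx": 0,"wy": 0,"wz": 0}
    - {"x": 0.546,"y": -0.013,"z": 0.45,"wx": 0,"wy": 0,"wz": 0}
    - {"x": 0.546,"y": -0.013,"z": 0.45,"wx": 0,"wy": 0,"wz": 0}
    - {"x": 0.546,"y": -0.013,"z": 0.45,"wx": 0,"wy": 0,"wz": 0}

```text
t: 5.47
eef_pos: [0.4731, 0.0088, 0.1013]
tool_rot: [0.001, 0.714, 0.7, 0.0]
contact_force: [0.1, 0.3, 0.2]
gripper_width: 0.687
```

```bash
python3 - <<'E'
from h import *
P,R,o=pose();print(o['contact_force'],o['torque'],yaw());jog([.4723,.009,.0683],88.84)
E
```

```text
[0.08274661 0.30881216 0.16341702] [ 0.00696254 -0.05360764 -0.06201059] 88.86397841019564
jog [ 0.0008 -0.0044  0.1649] [0.0005 0.0001 0.0001] j7 -0.444
```

Emit:
jog_arm:
  plan:
    - {"x": 0.001,"y": -0.004,"z": 0.04,"wx": 0,"wy": 0,"wz": 0}
    - {"x": 0.001,"y": -0.004,"z": 0.08,"wx": 0,"wy": 0,"wz": 0}
    - {"x": 0.001,"y": -0.004,"z": 0.1,"wx": 0,"wy": 0,"wz": 0}
    - {"x": 0.001,"y": -0.004,"z": 0.115,"wx": 0,"wy": 0,"wz": 0}
    - {"x": 0.001,"y": -0.004,"z": 0.13,"wx": 0,"wy": 0,"wz": 0}
    - {"x": 0.001,"y": -0.004,"z": 0.14,"wx": 0,"wy": 0,"wz": 0}
    - {"x": 0.001,"y": -0.004,"z": 0.14,"wx": 0,"wy": 0,"wz": 0}

```text
t: 6.05
eef_pos: [0.4723, 0.0085, 0.0729]
tool_rot: [0.001, 0.714, 0.7, -0.0]
contact_force: [0.4, -2.3, -1.6]
gripper_width: 0.687
```

Emit:
jog_arm:
  plan:
    - {"x": 0,"y": 0,"z": 0.01,"wx": 0,"wy": 0,"wz": 0}
    - {"x": 0,"y": 0,"z": 0.02,"wx": 0,"wy": 0,"wz": 0}
    - {"x": 0,"y": 0,"z": 0.027,"wx": 0,"wy": 0,"wz": 0}
    - {"x": 0,"y": 0,"z": 0.027,"wx": 0,"wy": 0,"wz": 0}

```text
t: 6.38
eef_pos: [0.4725, 0.0084, 0.0685]
tool_rot: [0.001, 0.714, 0.7, -0.0]
contact_force: [-4.9, -2.7, 15.4]
gripper_width: 0.685
```

```bash
python3 - <<'E'
from h import *
P,R,o=pose();print(P,o['contact_force'],o['torque'],yaw(),o['q'][6])
E
```

```text
[0.4725263  0.00841084 0.06854573] [-4.94376572 -2.69627732 15.37147251] [-0.4612857   0.83641432 -0.02126865] 88.83370316425085 -0.49284112438344635
```

Emit:
jog_arm:
  plan:
    - {"x": 0,"y": 0,"z": 0.002,"wx": 0,"wy": 0,"wz": 0.03}
    - {"x": 0,"y": 0,"z": 0.005,"wx": 0,"wy": 0,"wz": 0.06}
    - {"x": 0,"y": 0,"z": 0.0075,"wx": 0,"wy": 0,"wz": 0.09}
    - {"x": 0,"y": 0,"z": 0.01,"wx": 0,"wy": 0,"wz": 0.12}
    - {"x": 0,"y": 0,"z": 0.0125,"wx": 0,"wy": 0,"wz": 0.15}
    - {"x": 0,"y": 0,"z": 0.015,"wx": 0,"wy": 0,"wz": 0.18}
    - {"x": 0,"y": 0,"z": 0.0175,"wx": 0,"wy": 0,"wz": 0.21}
    - {"x": 0,"y": 0,"z": 0.02,"wx": 0,"wy": 0,"wz": 0.24}
    - {"x": 0,"y": 0,"z": 0.02,"wx": 0,"wy": 0,"wz": 0.24}

```text
t: 7.13
eef_pos: [0.4732, 0.0083, 0.0648]
tool_rot: [0.002, 0.922, 0.386, 0.001]
contact_force: [0.4, -2.5, 2.8]
gripper_width: 0.687
```

```bash
python3 - <<'E'
from h import *
P,R,o=pose();print(P,o['contact_force'],o['torque'],yaw(),o['q'])
E
python3 look.py w5;python3 pot.py w5
```

```text
[0.47315411 0.00832968 0.06477064] [ 0.40585942 -2.45482589  2.84342698] [-0.58917577 -0.1060861  -0.05076366] 45.452895518050795 [ 0.10994393  0.41387449 -0.31198896  2.14737524  0.2230216   0.60779554
 -1.13848083]
7.1333 [0.4732 0.0083 0.0648] 45.452895518050795 [ 0.1099  0.4139 -0.312   2.1474  0.223   0.6078 -1.1385] 0.6871343131376546 [ 0.4059 -2.4548  2.8434]
lid_a_top [280. 287.] 0.58 [ 0.4471 -0.0176  0.024 ]
[  217   220   129   121 11422] [280.693  280.8925] [ 0.4499 -0.0155  0.022 ]
163 [ 0.4611 -0.0432] dir 60.901458594387776 [0.0014 0.0027]
262 [ 0.4916 -0.0401] dir 41.360147407052835 [0.002 0.003]
338 [ 0.5095 -0.0173] dir 55.507894230179744 [0.0015 0.0048]
264 [ 0.4224 -0.0018] dir 33.80675784381249 [0.0015 0.0037]
270 [0.4248 0.0258] dir 36.63678402596736 [0.0022 0.0032]
258 [0.4352 0.0321] dir 60.39298007035535 [0.0014 0.0037]
322 [0.497  0.0431] dir 56.362201008998454 [0.0014 0.0049]
h 0.02 4 cen in tool [-0.001   0.0001] lugs 42.840092925791204 r [0.0204 0.0203 0.0203 0.0205]
h 0.024 4 cen in tool [0.0014 0.0002] lugs 42.850013141213985 r [0.0199 0.0198 0.0198 0.0199]
h 0.026 4 cen in tool [0.0027 0.0001] lugs 42.85135381958017 r [0.0196 0.0196 0.0197 0.0196]
```

The lugs followed the turn past the next rib starts, to 103° after the rib starts, with only 3 N and no jam. I'll keep turning to home.

Emit:
jog_arm:
  plan:
    - {"x": 0,"y": 0,"z": 0.003,"wx": 0,"wy": 0,"wz": 0.03}
    - {"x": 0,"y": 0,"z": 0.006,"wx": 0,"wy": 0,"wz": 0.06}
    - {"x": 0,"y": 0,"z": 0.009,"wx": 0,"wy": 0,"wz": 0.09}
    - {"x": 0,"y": 0,"z": 0.012,"wx": 0,"wy": 0,"wz": 0.12}
    - {"x": 0,"y": 0,"z": 0.014,"wx": 0,"wy": 0,"wz": 0.15}
    - {"x": 0,"y": 0,"z": 0.015,"wx": 0,"wy": 0,"wz": 0.18}
    - {"x": 0,"y": 0,"z": 0.015,"wx": 0,"wy": 0,"wz": 0.18}

```text
t: 7.87
eef_pos: [0.4737, 0.0081, 0.0625]
tool_rot: [0.001, 0.993, 0.115, 0.002]
contact_force: [-0.9, -3.3, 9.8]
gripper_width: 0.688
```

```bash
python3 - <<'E'
from h import *
P,R,o=pose();print(P,o['contact_force'],o['torque'],yaw(),o['q'])
E
python3 look.py w6|head -1;python3 pot.py w6|tail -3
```

```text
[0.47372155 0.00805504 0.06251601] [-0.89143017 -3.32339096  9.78066561] [-0.51069638  0.26442351 -0.15870947] 13.207175036441628 [-0.00717634  0.40636383 -0.17158369  2.15577786  0.12807015  0.58540448
 -1.61202459]
7.8667 [0.4737 0.0081 0.0625] 13.207175036441628 [-0.0072  0.4064 -0.1716  2.1558  0.1281  0.5854 -1.612 ] 0.6880511849438061 [-0.8914 -3.3234  9.7807]
h 0.02 4 cen in tool [-0.0013 -0.0005] lugs 10.59574800892045 r [0.0205 0.0203 0.0203 0.0205]
h 0.024 4 cen in tool [ 0.0012 -0.0005] lugs 10.612156019481851 r [0.0199 0.0199 0.0198 0.0199]
h 0.026 4 cen in tool [ 0.0024 -0.0005] lugs 10.622928512568494 r [0.0196 0.0196 0.0196 0.0196]
```

Emit:
jog_arm:
  plan:
    - {"x": 0,"y": 0,"z": 0.003,"wx": 0,"wy": 0,"wz": 0.02}
    - {"x": 0,"y": 0,"z": 0.004,"wx": 0,"wy": 0,"wz": 0.04}
    - {"x": 0,"y": 0,"z": 0.005,"wx": 0,"wy": 0,"wz": 0.055}
    - {"x": 0,"y": 0,"z": 0.005,"wx": 0,"wy": 0,"wz": 0.055}

```text
t: 8.35
eef_pos: [0.4742, 0.0077, 0.0625]
tool_rot: [0.001, 1.0, 0.031, 0.002]
contact_force: [-2.0, -3.4, 13.7]
gripper_width: 0.683
```

```bash
python3 - <<'E'
from h import *
P,R,o=pose();print(P,o['contact_force'],o['torque'],yaw())
E
python3 look.py w7|head -1;python3 pot.py w7|tail -2
```

```text
[0.47415373 0.00767037 0.06246103] [-2.04162732 -3.36138401 13.71712622] [-0.57096358  0.58189217 -0.19861196] 3.5277889683630006
8.35 [0.4742 0.0077 0.0625] 3.5277889683630006 [-0.0423  0.4043 -0.1289  2.1579  0.0986  0.5806 -1.7525] 0.6825523229931026 [-2.0416 -3.3614 13.7171]
h 0.024 4 cen in tool [ 0.001  -0.0007] lugs 0.9790716234315037 r [0.0198 0.02   0.02   0.0198]
h 0.026 4 cen in tool [ 0.0022 -0.0007] lugs 0.9763557587216654 r [0.0198 0.0195 0.0195 0.0198]
```

Lugs are at 145° and the height stayed at home (TCP 62.5 mm) through the last 10° of turning. Releasing and backing off.

Emit:
jog_arm:
  plan:
    - {"x": 0,"y": 0,"z": 0,"wx": 0,"wy": 0,"wz": 0}
    - {"x": 0,"y": 0,"z": 0,"wx": 0,"wy": 0,"wz": 0}
    - {"x": 0,"y": 0,"z": 0,"wx": 0,"wy": 0,"wz": 0}
    - {"x": 0,"y": 0,"z": 0,"wx": 0,"wy": 0,"wz": 0}
    - {"x": 0,"y": 0,"z": 0,"wx": 0,"wy": 0,"wz": 0}
    - {"x": 0,"y": 0,"z": -0.15,"wx": 0,"wy": 0,"wz": 0}
    - {"x": 0,"y": 0,"z": -0.3,"wx": 0,"wy": 0,"wz": 0}
    - {"x": 0,"y": 0,"z": -0.5,"wx": 0,"wy": 0,"wz": 0}
    - {"x": -0.2,"y": 0.1,"z": -0.7,"wx": 0,"wy": 0,"wz": 0}
    - {"x": -0.2,"y": 0.1,"z": -0.7,"wx": 0,"wy": 0,"wz": 0}
    - {"x": -0.2,"y": 0.1,"z": -0.7,"wx": 0,"wy": 0,"wz": 0}
    - {"x": -0.2,"y": 0.1,"z": -0.7,"wx": 0,"wy": 0,"wz": 0}
  hand: 1

```text
t: 9.5
eef_pos: [0.435, -0.0146, 0.2029]
tool_rot: [0.001, 1.0, 0.031, 0.003]
contact_force: [0.7, 1.7, -0.3]
gripper_width: 0.998
```

```bash
python3 look.py w8; python3 - <<'E'
from meas import *
np.set_printoptions(precision=4,suppress=True)
im=cv2.cvtColor(cv2.imread('pics/w8.png'),cv2.COLOR_BGR2RGB);c=np.load('pics/cal.npy',allow_pickle=True).item()
for z in(.084,.088):
    cen=np.array([.473,.008])
    for _ in range(3):
        r2,a2,k2,p2=bars(im,c,cen,z,.006,.026);n,l,s,ce=cv2.connectedComponentsWithStats(k2.astype('u1'))
        B=np.array([ce[i]*.0005-.026 for i in range(1,n) if s[i,4]>30]);cen=cen+B.mean(0) if len(B)==4 else cen
    print(z,len(B),cen,a2%90,'r',np.hypot(*(B-B.mean(0)).T))
a=save('top','top1');b=save('scene','scene1')
P,R,o=pose();print(P,o['t'],o['gripper_width'])
cv2.imwrite('pics/final.png',np.hstack([cv2.resize(im[0:300,100:460],(396,330)),cv2.resize(b[110:260,170:350],(396,330))])[:,:,::-1])
d=cv2.absdiff(cv2.imread('pics/top0.png'),cv2.imread('pics/top1.png')).max(2);n,l,s,ce=cv2.connectedComponentsWithStats((d>60).astype('u1'));print([list(map(int,q)) for q in s[1:] if q[4]>15])
E
```

```text
9.5 [ 0.435  -0.0146  0.2029] 3.5950937708195636 [ 0.0216  0.1178 -0.1439  2.1277  0.026   0.8912 -1.6455] 0.9979877787141647 [ 0.7377  1.7405 -0.287 ]
lid_a_top [448. 234.] 0.93 [ 0.396  -0.2082  0.024 ]
lid_a_top [258. 160.] 0.83 [0.4662 0.0122 0.024 ]
[  13   98   61   60 2587] [ 42.5879 127.2891] [0.486 0.236 0.022]
[ 224  124   69   69 3209] [258.0854 158.8302] [0.4675 0.0121 0.022 ]
0.084 4 [0.474  0.0086] 1.2994100700625149 r [0.0201 0.0202 0.0201 0.0201]
0.088 4 [0.4745 0.0083] 1.2662148823195596 r [0.0198 0.0199 0.0199 0.0198]
[ 0.4348 -0.0139  0.2013] 9.75 1.00088147743295
[[231, 202, 75, 51, 1207], [335, 219, 23, 22, 395], [278, 228, 9, 7, 36], [257, 231, 20, 19, 171], [238, 234, 88, 186, 8387], [546, 342, 14, 20, 215], [300, 393, 9, 8, 39]]
```

View pics/final.png

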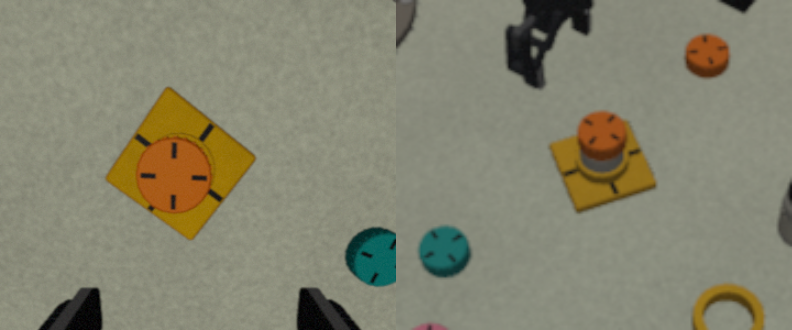

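The picture shows the lid level on the pot, with its bars at 1.3°, its centre at (0.474,0.009) and its bar radius matching home height. The other orange lid is still on the desk, and the robot is clear.

```bash
python3 -c "
from station import bot;print(bot.hand_in())"
```

```text
the job is handed in; nothing more can be done
None
```

I screwed the right-hand orange lid (the one that started near x 0.50, y −0.20) fully onto the pot on the first try and handed the job in at about 9.8 s. The hand-in gives no verdict.

- **Right lid:** I put it on with its lugs 60° clockwise of the rib starts. It passed the next rib starts without jamming. It came down to home height, with the tool at 62.5 mm as expected, and turning it about 10° further did not lower it.
- **Final position:** The lugs ended about 145° clockwise of the rib starts, inside the 125–150° range. After release, the lid was level, about 1 mm off the pot's measured axis, and its apparent size fitted home height.
- **Everything else:** I never touched the other orange lid, and it is still on the desk. The top camera shows no changes at the closed pot, mouse, tape roll or screwdriver, and the gripper is open and clear.
- **Forces:** The highest reading was about 15 N, well under the limits.
- **Failed step:** The first two moves were refused because every row needs all six keys. Nothing moved, and none of the final checks disagreed.

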